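# Press the popped-up bathroom things back onto their suction feet

### The job

Two scraper pads and the soap dish have popped up on their suction feet. Press each lightly back down so that it stays down: first the light-blue pad, then the dark-blue pad, and last the white soap dish. Only press, never hard; do not lift anything, and leave the amber bottle, the small white jar and the cabinet with its door as they are.

Things in the scene. Friction and masses are not known exactly. Their poses are not given: they have to be found in the camera images.
- light_top (a point): centre of the top face of the light-blue silicone scraper pad, a flat slab 85 (its x) x 62 (its y) x 12 mm on a suction foot. The top is level, about 38 mm above the shelf as found and 26 mm when fully down. The two pads stand side by side on a thin grey tray (130 x 250 x 6 mm, fixed), centres about 110 mm apart along the tray's long side; either may be on either side
- light_pad (a joint): how far the foot of the light-blue pad is down, m: 0 as found (popped up); grows as it is pressed, to 0.012 m fully down; it moves under about 3.5 N anywhere along the way, has an end stop at 0.012 and stays where it is left. What is touched rests on this foot through a soft cushion (2 N per mm, up to 6 mm), so that the touched face sinks some 2 mm more than the foot while pressed at 3.5 N, and springs back by that much when let go; negative means it has been lifted off
- dark_top (a point): centre of the top face of the dark navy-blue silicone scraper pad, same shape, size and height as the light-blue one
- dark_pad (a joint): how far the foot of the dark-blue pad is down, m: 0 as found (popped up); grows as it is pressed, to 0.012 m fully down; it moves under about 3.5 N anywhere along the way, has an end stop at 0.012 and stays where it is left. What is touched rests on this foot through a soft cushion (2 N per mm, up to 6 mm), so that the touched face sinks some 2 mm more than the foot while pressed at 3.5 N, and springs back by that much when let go; negative means it has been lifted off
- dish_floor (a point): centre of the inner floor of the white ceramic soap dish, an open rectangular dish 95 (its x) x 130 (its y) x 20 mm with 6 mm walls, empty, standing on the bare shelf on a suction foot; the inner floor is about 26 mm above the shelf as found and 14 mm when fully down, the rim 14 mm higher. It may stand to the left or to the right of the tray
- dish (a joint): how far the foot of the soap dish is down, m: 0 as found (popped up); grows as it is pressed, to 0.012 m fully down; it moves under about 3.5 N anywhere along the way, has an end stop at 0.012 and stays where it is left. What is touched rests on this foot through a soft cushion (2 N per mm, up to 6 mm), so that the touched face sinks some 2 mm more than the foot while pressed at 3.5 N, and springs back by that much when let go; negative means it has been lifted off
- bottle_mid (a point): centre, half-way up, of the loose empty amber glass bottle with black cap, 58 mm across, 150 mm high, standing upright; leave alone
- jar_mid (a point): centre, half-way up, of the loose white cream jar with a metal lid, 60 mm across, 55 mm high, standing upright; leave alone
- cabinet_door0_handle (a point): knob of the swing door of the white plastic cabinet (140 deep x 160 wide x 240 mm high) at the left end of the shelf; the door stands ajar; leave alone
Things that resemble listed ones, but are neither listed nor needed, are in the scene too. Of the things that look like the part that bears bottle_mid, the largest one is meant.

How it is judged:
By the outcome, as a careful person would: the job done as asked, in the order asked, and still so for the second after the job is handed in, with the robot touching nothing.
It also fails if it takes over 48 s, if anything falls off the work surface, if the arm or the gripper's body presses on something with over 40 N, if the wrist force passes 120 N, or if a joint passes its speed limit or range.

### The arm

A 6-joint arm with a two-finger parallel gripper is mounted at the origin on the work surface. World frame = base frame: x ahead of the robot, y to its left, z up, the work surface at z = 0. Lengths are in mm, angles in rad, forces in N, time in s.
With the tool pointing down it reaches from about 300 to 950 mm from the base axis. Payload 3.1 kg.
Tool frame: the origin (TCP) lies at the very end of the fingers, on their centre line; the grasp point (between the pads) lies 19 mm behind it (env.hold_point_z is the distance from the TCP to the grasp point, in mm); y points along the fingers, z is the direction in which the jaws open and shut, and the axes are right-handed (so a half turn about y gives the same grasp; the last joint's range is limited). The gripper opens to 85 mm and grips with 20 to 120 N. Pads are 22 mm wide; open, the fingers measure 114 mm over their backs; the gripper's body (76 mm by 85 mm) begins 54 mm behind the grasp point. The pads swing forward as they close: fully open they stand 13 mm farther back than shut.
Start: joints at [-1.266, 0.308, 1.634, -0, 1.2, -0.07], TCP at [228.778, -581.629, 231.272] pointing down, gripper open.
Joint ranges: [-3.06, 3.06], [-0.79, 1.96], [0.05, 2.63], [-1.19, 4.34], [0.05, 2.64], [-2.94, 2.94]. Speed limits (rad/s): [2.79, 2.79, 3.14, 3.14, 3.14, 3.14].

### API

Orientations are given as a unit quaternion [x, y, z, w].
In Python, from bench import env gives the robot as it stands.
- The arm moves only by the tool arm_command, never from a script. Its argument "moves" is a list that holds one entry, the list of rows, each a list of 6 numbers: the shift along the world's x, y, z each as a share of 300 mm, from -1 to 1, then the turn, a rotation vector about the world's x, y, z each as a share of pi rad, from -1 to 1. In form: [[[x, y, z, wx, wy, wz], ...]]. A call has 1 to 8 rows; each row shifts and turns the pose as measured when the row begins; what a row does not reach is not made up. A row lasts 1/12 s, in which the tool goes at most 41.7 mm and 7.16 degrees, less where a joint would pass 70% of its speed; a pose out of reach is approached as far as the arm can. A call with a number of a shift or a turn outside -1 to 1 is refused whole. A call with a gripper value outside its range is refused whole. "gripper" is the gripper's target within -1 to 1 (shut at 1, half-way at 0, fully open at -1), set as the call begins (left out, the last holds). The fingers move at their own pace and stop on an object; "newtons" is the grip in N (left out, the last holds). Time passes only in rows, so rows that do not move let the fingers close. It gives the time, the measured TCP pose, the force and the opening at its end, in the units of the state.
- env.get_obs(): the state, without advancing time (a new reading comes with each control period).
- env.read_camera(name): name is "scene" or "top"; returns the picture (480x640x3 uint8, red, green, blue); there is no depth.
- env.get_calibration(name): a dict with "fx", "fy", "cx", "cy" (pixels), "R" (3x3) and "t" (3): a world point X has camera coordinates R X + t. Camera axes: x right, y down, z forward; pixel columns grow to the right and rows downward; lengths in mm; the calibration is good to about 2 mm. A picture is of the moment at which its call begins. get_calibration takes no time and is no camera call.
- env.finish_job(): hands the job in, once; it reports no verdict.
The state is a dict: "time": time; "q": joint angles; "dq": joint speeds; "tau": joint torques, N m; "eef_pos": TCP position; "eef_rot": TCP orientation; "contact_force": force on the tool from outside, world axes, zero at the start; "moment": the same for the moment, N m; "opening": opening from 0.0 (shut) to 1.0 (fully open).
Only numpy, scipy, OpenCV 4.12 (cv2) and the standard library are available. Lean on these libraries where they do the work, as an engineer would, in place of code of your own. Each camera call takes 0.05 s, during which the arm holds its last target.

## Working session

There is one attempt and no reset: what is moved stays moved. The work goes in short steps, Python scripts to look and compute and a tool call to move; the robot and the scene stay as the last step left them, time stands still between calls to the robot, and variables do not carry over. Pictures are saved under pics/ and viewed, and the job is handed in when it is done.

Besides the shell and the picture viewer there is one more tool, called after ">>>" by a JSON object that holds its "op" and its "data", one argument or row to a line. arm_command: Moves the arm, as the interface text tells. Shift numbers are shares of 300 mm and turn numbers shares of pi rad, none past 1 either way. Its arguments: {"type":"object","properties":{"moves":{"type":"array"},"gripper":{"type":"number"},"newtons":{"type":"number"}},"required":["moves"]}

```bash
mkdir -p pics; python3 - <<'E'
from bench import env
import cv2
o=env.get_obs(); print(o['time'],o['eef_pos'],o['eef_rot'],o['contact_force'],o['opening'])
for n in ("scene","top"):
    im=env.read_camera(n); cv2.imwrite(f"pics/{n}0.png",im[:,:,::-1]); c=env.get_calibration(n); print(n,{k:(v.tolist() if hasattr(v,'tolist') else v) for k,v in c.items()})
E
```

```text
0.0 [ 228.52905717 -580.81616812  230.01640822] [-0.13183412  0.69555659 -0.69389514  0.1316447 ] [ 0.23426529 -0.13052127 -0.92394232] 0.9987891396691031
scene {'fx': 442.8640797262226, 'fy': 442.8640797262226, 'cx': 320.4748595723702, 'cy': 240.32949886726163, 'R': [[0.7755132346326924, 0.6311846134970845, -0.013609062938886295], [0.4281993977509082, -0.5417084806549316, -0.7233237157402522], [-0.4639229447605477, 0.5551197219258759, -0.6903749674297583]], 't': [-497.2459745292648, -115.64790579884294, 1321.1451071384488]}
top {'fx': 453.80617242096486, 'fy': 453.80617242096486, 'cx': 322.0446738877731, 'cy': 241.2474447626343, 'R': [[0.020106481963888954, -0.9996413855418049, -0.017686992256929265], [-0.9974932356558129, -0.018856532570252594, -0.06820319640840858], [0.06784522241051884, 0.019013981473848883, -0.9975146586915802]], 't': [72.75710536613684, 613.3250317884166, 1270.8719661870168]}
```

View pics/scene0.png

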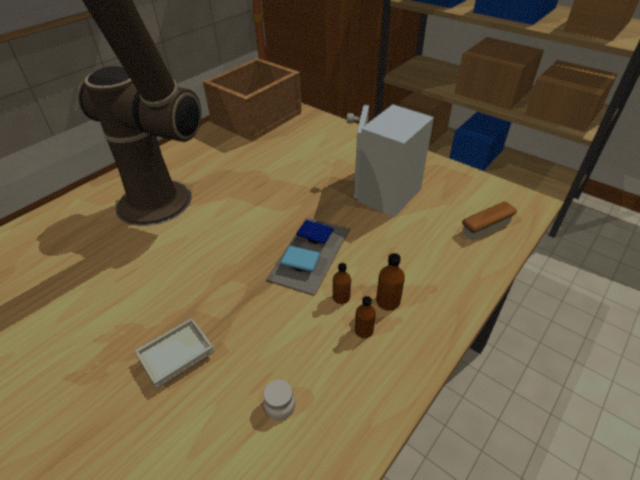

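View pics/top0.png

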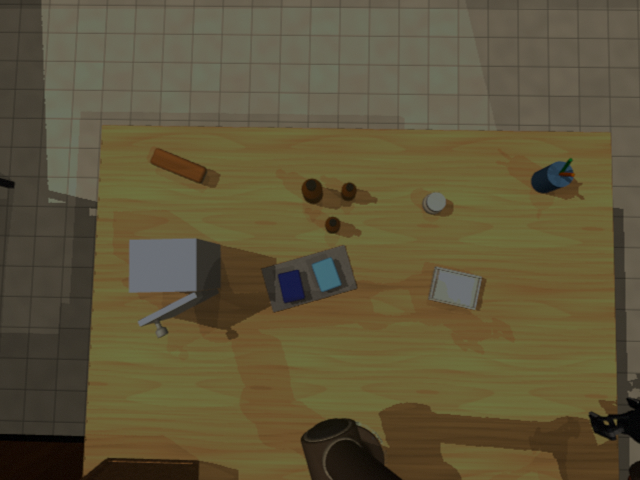

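The top view shows the light-blue pad near (327,274), the dark pad near (292,287) and the dish near (455,288). The bottles are above the tray at (313,190), (349,191) and (333,225), and the cabinet is on the left at (165,270).

```bash
cat >h.py <<'E'
import cv2,numpy as np
from bench import env
def ray(n,uv,z):
    c=env.get_calibration(n);R=np.array(c['R']);t=np.array(c['t'])
    d=R.T@np.array([(uv[0]-c['cx'])/c['fx'],(uv[1]-c['cy'])/c['fy'],1]);o=-R.T@t
    return o+d*(z-o[2])/d[2]
E
python3 - <<'E'
from h import *
rois={'scene':{'light':(275,240,325,275),'dark':(292,215,338,248),'dish':(130,318,218,388)},
'top':{'light':(305,250,350,300),'dark':(272,262,312,310),'dish':(420,258,490,318)}}
for n in rois:
    im=cv2.imread(f'pics/{n}0.png');hsv=cv2.cvtColor(im,cv2.COLOR_BGR2HSV)
    for k,(a,b,c,d) in rois[n].items():
        h=hsv[b:d,a:c]
        if k=='light': m=cv2.inRange(h,(85,80,100),(110,255,255))
        elif k=='dark': m=cv2.inRange(h,(108,120,40),(130,255,255))
        else: m=cv2.inRange(h,(0,0,110),(180,75,255))
        cs,_=cv2.findContours(m,cv2.RETR_EXTERNAL,cv2.CHAIN_APPROX_NONE)
        cc=max(cs,key=cv2.contourArea)+np.array([a,b])
        r=cv2.minAreaRect(cc); z=38 if k!='dish' else 40
        box=np.array([ray(n,p,z)[:2] for p in cv2.boxPoints(r)])
        print(n,k,cv2.contourArea(cc),np.round(r[0],1),ray(n,r[0],z).round(1),'box',box.round(0).tolist(),'sides',np.linalg.norm(np.diff(box,axis=0),axis=1).round(0))
    if n=='top':
        for k,p,z in (('bot',(313,186),150),('b3',(333,224),100),('jar',(434,202),55)): print(k,ray(n,p,z).round(0))
    s=(cv2.resize(im[200:400,100:340] if n=='scene' else im[180:330,240:500],None,fx=3,fy=3,interpolation=2))
    cv2.imwrite(f'pics/{n}z.png',s)
E
```

```text
scene light 570.0 [300.2 257.3] [520.5  69.8  38. ] box [[495.0, 27.0], [459.0, 82.0], [547.0, 114.0], [578.0, 59.0]] sides [65. 93. 63.]
scene dark 470.0 [314.8 231.1] [487.6 165.9  38. ] box [[459.0, 126.0], [426.0, 187.0], [517.0, 206.0], [546.0, 146.0]] sides [69. 93. 66.]
scene dish 2485.0 [173.4 349. ] [ 490.1 -289.8   40. ] box [[429.0, -343.0], [453.0, -208.0], [551.0, -236.0], [522.0, -362.0]] sides [137. 102. 129.]
top light 531.5 [325.8 274.1] [518.9  71.9  38. ] box [[546.0, 113.0], [566.0, 60.0], [492.0, 31.0], [472.0, 84.0]] sides [57. 80. 56.]
top dark 547.5 [290.9 286. ] [483.7 169.   38. ] box [[516.0, 207.0], [530.0, 151.0], [451.0, 131.0], [438.0, 187.0]] sides [58. 81. 58.]
top dish 947.0 [455.6 288. ] [ 487.5 -288.7   40. ] box [[461.0, -230.0], [534.0, -245.0], [514.0, -348.0], [441.0, -332.0]] sides [ 75. 105.  75.]
bot [746. 109. 150.]
b3 [653.  55. 100.]
jar [ 725. -225.   55.]
```

View pics/topz.png

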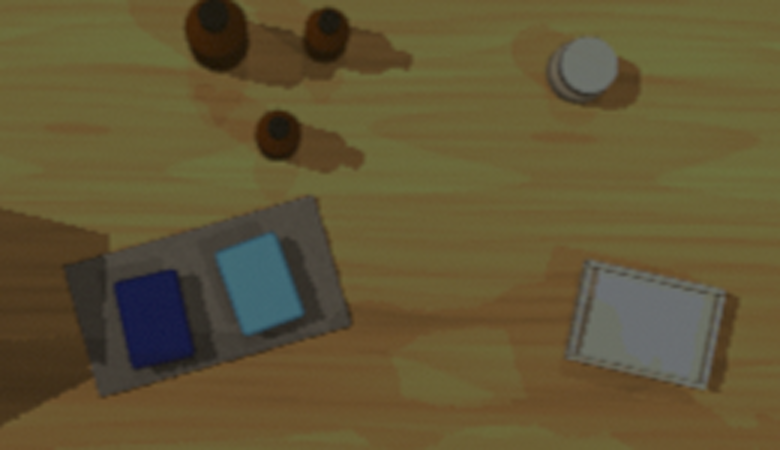

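View pics/scenez.png

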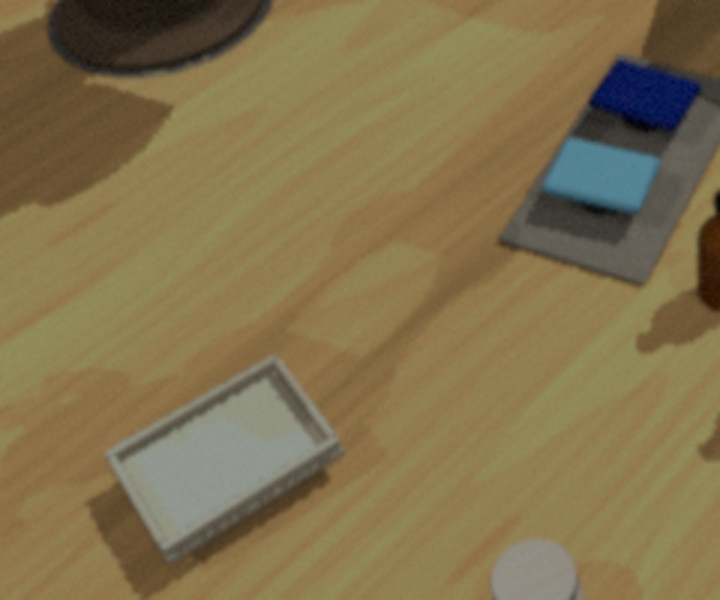

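>>> {"op": "arm_command", "data": {
  "moves": [
    [[0.055, 0.125, 0, 0, 0, 0], [0.055, 0.125, 0, 0, 0, 0], [0.055, 0.125, 0, 0, 0, 0], [0.055, 0.125, 0, 0, 0, 0], [0.055, 0.125, 0, 0, 0, 0], [0.055, 0.125, 0, 0, 0, 0], [0.055, 0.125, 0, 0, 0, 0], [0.055, 0.125, 0, 0, 0, 0]]
  ],
  "gripper": 1,
  "newtons": 20
}}

```text
time: 0.77
eef_pos: [356.0, -278.6, 224.8]
eef_rot: [-0.128, 0.697, -0.694, 0.125]
contact_force: [1.3, 0.1, 1.0]
opening: 0.001
```

>>> {"op": "arm_command", "data": {
  "moves": [
    [[0.058, 0.124, 0, 0, 0, 0], [0.058, 0.124, 0, 0, 0, 0], [0.058, 0.124, 0, 0, 0, 0], [0.058, 0.124, 0, 0, 0, 0], [0.058, 0.124, 0, 0, 0, 0], [0.058, 0.124, 0, 0, 0, 0], [0.058, 0.124, 0, 0, 0, 0], [0.058, 0.124, 0, 0, 0, 0]]
  ]
}}

```text
time: 1.43
eef_pos: [491.0, 26.1, 223.1]
eef_rot: [-0.128, 0.697, -0.694, 0.124]
contact_force: [1.3, -0.7, 0.6]
opening: -0.004
```

>>> {"op": "arm_command", "data": {
  "moves": [
    [[0.06, 0.12, -0.1, 0, 0, 0], [0.0, 0.0, -0.1, 0, 0, 0], [0, 0, -0.1, 0, 0, 0], [0, 0, 0, 0, 0, 0]]
  ]
}}

```text
time: 1.77
eef_pos: [510.8, 65.9, 139.0]
eef_rot: [-0.128, 0.697, -0.693, 0.132]
contact_force: [-1.5, -0.6, -1.1]
opening: 0.002
```

>>> {"op": "arm_command", "data": {
  "moves": [
    [[0.02, 0.015, -0.1, 0, 0, 0], [0.01, 0.005, -0.1, 0, 0, 0], [0, 0, -0.05, 0, 0, 0], [0, 0, 0, 0, 0, 0], [0, 0, 0, 0, 0, 0], [0, 0, 0, 0, 0, 0]]
  ]
}}

```text
time: 2.27
eef_pos: [521.1, 71.4, 65.5]
eef_rot: [-0.128, 0.697, -0.693, 0.132]
contact_force: [0.1, -0.0, 0.7]
opening: -0.003
```

```bash
python3 - <<'E'
from h import *
for n in ("scene","top"):
    im=env.read_camera(n)[:,:,::-1]
    s=im[130:300,230:430] if n=='scene' else im[180:340,220:420]
    cv2.imwrite(f"pics/{n}1.png",cv2.resize(s,None,fx=3.5,fy=3.5,interpolation=2))
    o=env.get_obs(); print(o['eef_pos'],o['contact_force'])
E
```

```text
[521.82228468  71.3983598   66.01140705] [-0.40300357  0.76889781 -0.20385686]
[522.23360473  71.47128333  66.2786811 ] [ 0.76130651 -0.09215408  0.03027835]
```

View pics/scene1.png

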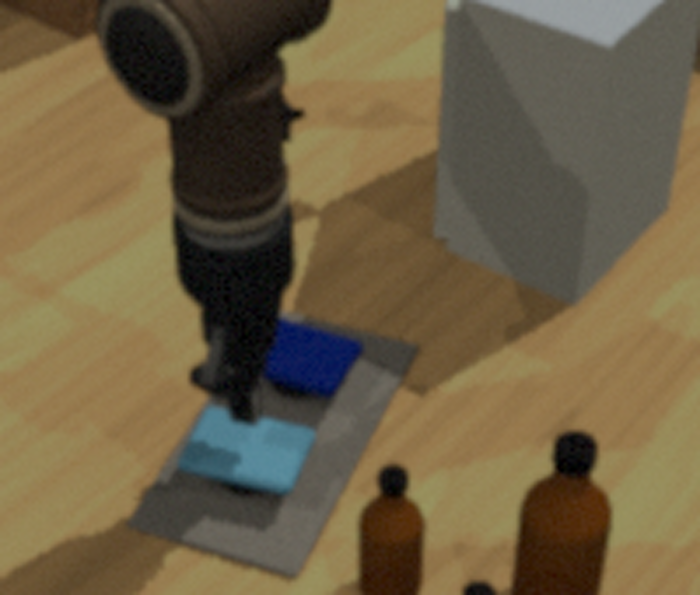

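The fingertips are shut and above the light-blue pad, and nothing else is near them. I'm lowering slowly.

>>> {"op": "arm_command", "data": {
  "moves": [
    [[0, 0, -0.03, 0, 0, 0], [0, 0, -0.03, 0, 0, 0], [0, 0, -0.015, 0, 0, 0], [0, 0, -0.006, 0, 0, 0], [0, 0, -0.006, 0, 0, 0], [0, 0, 0, 0, 0, 0]]
  ]
}}

```text
time: 2.87
eef_pos: [525.6, 71.1, 42.1]
eef_rot: [-0.124, 0.697, -0.694, 0.136]
contact_force: [-0.2, -0.3, 0.6]
opening: -0.0
```

>>> {"op": "arm_command", "data": {
  "moves": [
    [[-0.015, 0, -0.008, 0, 0, 0], [0, 0, -0.008, 0, 0, 0], [0, 0, 0, 0, 0, 0]]
  ]
}}

```text
time: 3.12
eef_pos: [520.9, 71.2, 37.0]
eef_rot: [-0.124, 0.696, -0.694, 0.136]
contact_force: [0.5, 0.2, 3.0]
opening: -0.004
```

>>> {"op": "arm_command", "data": {
  "moves": [
    [[0, 0, -0.01, 0, 0, 0], [0, 0, 0, 0, 0, 0]]
  ]
}}

```text
time: 3.28
eef_pos: [521.1, 71.2, 34.5]
eef_rot: [-0.124, 0.696, -0.694, 0.136]
contact_force: [-0.3, -0.8, 2.4]
opening: -0.0
```

>>> {"op": "arm_command", "data": {
  "moves": [
    [[0, 0, -0.01, 0, 0, 0], [0, 0, 0, 0, 0, 0]]
  ]
}}

```text
time: 3.45
eef_pos: [521.2, 71.3, 31.9]
eef_rot: [-0.124, 0.696, -0.694, 0.136]
contact_force: [-1.3, 0.4, 4.2]
opening: -0.001
```

>>> {"op": "arm_command", "data": {
  "moves": [
    [[0, 0, -0.01, 0, 0, 0], [0, 0, 0, 0, 0, 0]]
  ]
}}

```text
time: 3.62
eef_pos: [521.4, 71.3, 28.9]
eef_rot: [-0.124, 0.696, -0.694, 0.136]
contact_force: [-0.9, -0.6, 3.4]
opening: -0.005
```

>>> {"op": "arm_command", "data": {
  "moves": [
    [[0, 0, -0.008, 0, 0, 0], [0, 0, 0, 0, 0, 0]]
  ]
}}

```text
time: 3.78
eef_pos: [521.5, 71.3, 26.4]
eef_rot: [-0.124, 0.696, -0.694, 0.136]
contact_force: [-1.1, 0.3, 3.5]
opening: -0.002
```

>>> {"op": "arm_command", "data": {
  "moves": [
    [[0, 0, -0.005, 0, 0, 0], [0, 0, 0, 0, 0, 0]]
  ]
}}

```text
time: 3.95
eef_pos: [521.5, 71.3, 24.6]
eef_rot: [-0.124, 0.696, -0.694, 0.136]
contact_force: [-1.4, 0.2, 2.5]
opening: 0.003
```

>>> {"op": "arm_command", "data": {
  "moves": [
    [[0, 0, -0.004, 0, 0, 0], [0, 0, 0, 0, 0, 0]]
  ]
}}

```text
time: 4.12
eef_pos: [521.5, 71.3, 23.5]
eef_rot: [-0.124, 0.696, -0.694, 0.136]
contact_force: [-1.7, 0.1, 4.8]
opening: -0.002
```

>>> {"op": "arm_command", "data": {
  "moves": [
    [[0, 0, -0.003, 0, 0, 0], [0, 0, 0, 0, 0, 0]]
  ]
}}

```text
time: 4.28
eef_pos: [521.5, 71.3, 22.9]
eef_rot: [-0.124, 0.696, -0.694, 0.136]
contact_force: [-2.2, -0.8, 6.4]
opening: 0.0
```

```bash
python3 - <<'E'
from h import *
for i in range(3):
    env.read_camera("top"); o=env.get_obs(); print(o['eef_pos'].round(1),o['contact_force'].round(1))
E
```

```text
[521.5  71.3  23. ] [-1.7 -0.1  5.6]
[521.5  71.3  23.1] [-1.8 -0.5  5. ]
[521.5  71.3  23.1] [-2.9  0.1  5.9]
```

The light-blue pad reads about 5.6 N at z=23. That is above the 3.5 N needed to move the foot, so it is at its end stop. Next I lift and move to the dark pad.

>>> {"op": "arm_command", "data": {
  "moves": [
    [[0, 0, 0.02, 0, 0, 0], [0, 0, 0.06, 0, 0, 0], [0, 0, 0.06, 0, 0, 0], [-0.04, 0.1, 0, 0, 0, 0], [-0.04, 0.1, 0, 0, 0, 0], [-0.04, 0.1, 0, 0, 0, 0], [0, 0, 0, 0, 0, 0], [0, 0, 0, 0, 0, 0]]
  ]
}}

```text
time: 5.1
eef_pos: [486.4, 163.5, 66.9]
eef_rot: [-0.12, 0.697, -0.694, 0.137]
contact_force: [1.1, -0.3, 0.2]
opening: -0.0
```

```bash
python3 - <<'E'
from h import *
im=env.read_camera("scene")[:,:,::-1]
cv2.imwrite("pics/scene2.png",cv2.resize(im[130:300,230:430],None,fx=3.5,fy=3.5,interpolation=2))
o=env.get_obs(); print(o['eef_pos'].round(1),o['contact_force'].round(1))
E
```

```text
[486.1 163.3  66.7] [-0.9 -0.2 -0.2]
```

View pics/scene2.png

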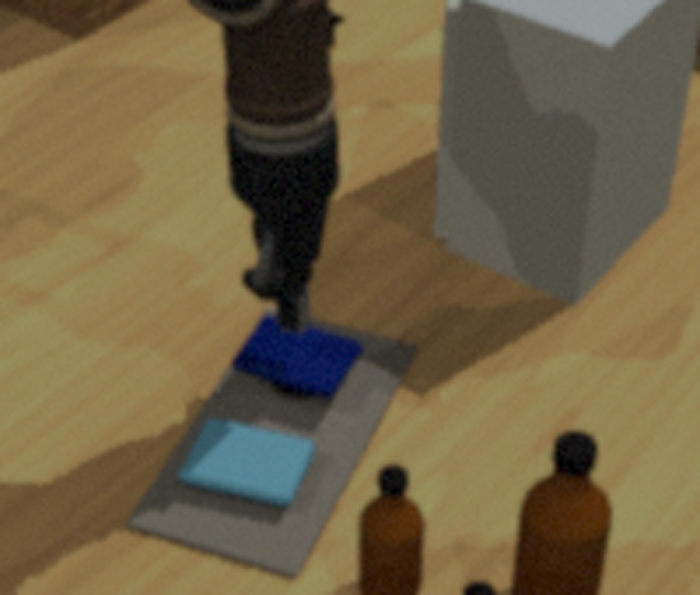

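The light-blue pad is visibly lower (image centre about (250,460)), and the tip is above the dark pad. Now I press the dark pad.

>>> {"op": "arm_command", "data": {
  "moves": [
    [[-0.005, 0.015, -0.03, 0, 0, 0], [-0.005, 0, -0.03, 0, 0, 0], [0, 0, -0.015, 0, 0, 0], [0, 0, -0.006, 0, 0, 0], [0, 0, 0, 0, 0, 0]]
  ]
}}

```text
time: 5.57
eef_pos: [483.2, 165.1, 38.6]
eef_rot: [-0.119, 0.697, -0.694, 0.134]
contact_force: [1.1, -0.4, 0.9]
opening: -0.0
```

>>> {"op": "arm_command", "data": {
  "moves": [
    [[-0.005, 0, -0.008, 0, 0, 0], [0, 0, -0.006, 0, 0, 0], [0, 0, 0, 0, 0, 0]]
  ]
}}

```text
time: 5.82
eef_pos: [483.1, 164.8, 34.4]
eef_rot: [-0.118, 0.698, -0.694, 0.134]
contact_force: [-1.3, 1.5, 2.7]
opening: 0.002
```

>>> {"op": "arm_command", "data": {
  "moves": [
    [[0, 0, -0.01, 0, 0, 0], [0, 0, 0, 0, 0, 0]]
  ]
}}

```text
time: 5.98
eef_pos: [483.2, 164.8, 31.9]
eef_rot: [-0.118, 0.698, -0.694, 0.133]
contact_force: [-1.1, 0.7, 3.3]
opening: 0.003
```

>>> {"op": "arm_command", "data": {
  "moves": [
    [[0, 0, -0.01, 0, 0, 0], [0, 0, 0, 0, 0, 0]]
  ]
}}

```text
time: 6.15
eef_pos: [483.4, 164.8, 29.2]
eef_rot: [-0.118, 0.698, -0.694, 0.134]
contact_force: [-0.9, 0.6, 2.5]
opening: -0.002
```

>>> {"op": "arm_command", "data": {
  "moves": [
    [[0, 0, -0.01, 0, 0, 0], [0, 0, 0, 0, 0, 0]]
  ]
}}

```text
time: 6.32
eef_pos: [483.4, 164.8, 26.1]
eef_rot: [-0.118, 0.697, -0.694, 0.134]
contact_force: [-0.4, 0.8, 2.7]
opening: 0.002
```

>>> {"op": "arm_command", "data": {
  "moves": [
    [[0, 0, -0.006, 0, 0, 0], [0, 0, 0, 0, 0, 0]]
  ]
}}

```text
time: 6.48
eef_pos: [483.5, 164.9, 24.2]
eef_rot: [-0.118, 0.697, -0.694, 0.134]
contact_force: [-1.6, 0.8, 3.8]
opening: 0.003
```

>>> {"op": "arm_command", "data": {
  "moves": [
    [[0, 0, -0.004, 0, 0, 0], [0, 0, 0, 0, 0, 0]]
  ]
}}

```text
time: 6.65
eef_pos: [483.5, 164.8, 23.1]
eef_rot: [-0.118, 0.697, -0.694, 0.134]
contact_force: [-1.8, -0.2, 5.4]
opening: 0.002
```

```bash
cat >f.py <<'E'
from h import *
for i in range(4):
    env.read_camera("top"); o=env.get_obs(); print(o['eef_pos'].round(1),o['contact_force'].round(1))
E
python3 f.py
```

```text
[483.5 164.8  23.2] [-1.5  0.3  6.1]
[483.5 164.8  23.2] [-1.6  1.   5.6]
[483.5 164.8  23.2] [-0.7  0.2  4.9]
[483.5 164.8  23.3] [-1.8  0.1  5.6]
```

The dark pad reads the same, about 5.5 N at z=23.2. Next is the dish.

>>> {"op": "arm_command", "data": {
  "moves": [
    [[0, 0, 0.02, 0, 0, 0], [0, 0, 0.08, 0, 0, 0], [0, 0, 0.1, 0, 0, 0], [0, 0, 0.1, 0, 0, 0], [0, -0.13, 0, 0, 0, 0], [0, -0.13, 0, 0, 0, 0], [0, -0.13, 0, 0, 0, 0], [0, -0.13, 0, 0, 0, 0]]
  ]
}}

```text
time: 7.52
eef_pos: [483.2, 9.6, 117.0]
eef_rot: [-0.122, 0.696, -0.694, 0.141]
contact_force: [0.5, 0.2, 0.2]
opening: 0.002
```

>>> {"op": "arm_command", "data": {
  "moves": [
    [[0, -0.13, 0, 0, 0, 0], [0, -0.13, 0, 0, 0, 0], [0, -0.13, 0, 0, 0, 0], [0, -0.13, 0, 0, 0, 0], [0, -0.13, 0, 0, 0, 0], [0, -0.13, 0, 0, 0, 0], [0, 0, 0, 0, 0, 0]]
  ]
}}

```text
time: 8.1
eef_pos: [481.0, -243.2, 118.2]
eef_rot: [0.119, -0.693, 0.697, -0.141]
contact_force: [0.1, 0.0, -0.4]
opening: 0.0
```

>>> {"op": "arm_command", "data": {
  "moves": [
    [[0.01, -0.13, 0, 0, 0, 0], [0.01, -0.03, 0, 0, 0, 0], [0, 0, -0.1, 0, 0, 0], [0, 0, -0.06, 0, 0, 0], [0, 0, 0, 0, 0, 0], [0, 0, 0, 0, 0, 0]]
  ]
}}

```text
time: 8.6
eef_pos: [486.0, -292.2, 68.8]
eef_rot: [0.116, -0.692, 0.698, -0.139]
contact_force: [-0.3, 0.2, -0.5]
opening: -0.001
```

```bash
python3 - <<'E'
from h import *
im=env.read_camera("scene")[:,:,::-1]
cv2.imwrite("pics/scene3.png",cv2.resize(im[230:400,90:290],None,fx=3.5,fy=3.5,interpolation=2))
o=env.get_obs(); print(o['eef_pos'].round(1),o['contact_force'].round(1))
E
```

```text
[ 485.7 -291.9   68.8] [0.6 0.5 0.4]
```

View pics/scene3.png

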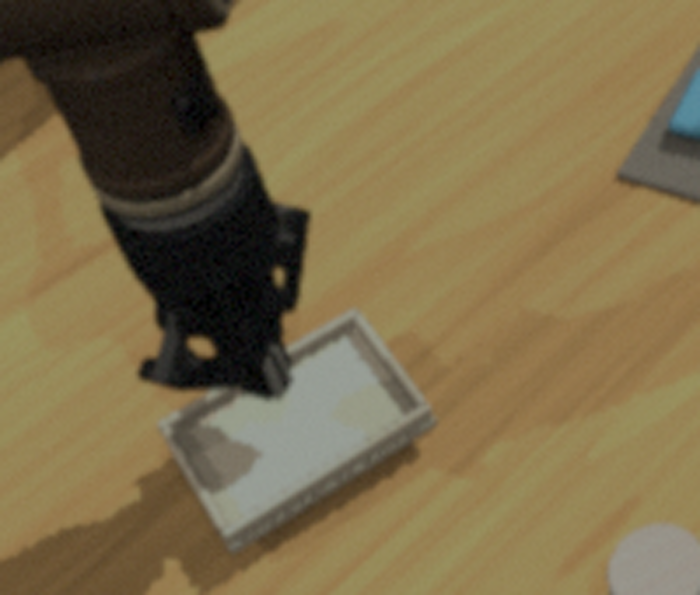

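```bash
python3 - <<'E'
from h import *
from scipy.spatial.transform import Rotation as Ro
o=env.get_obs();R=Ro.from_quat(o['eef_rot']).as_matrix();print(R.round(2))
p=o['eef_pos'];c=env.get_calibration('scene')
def pr(X):
    q=np.array(c['R'])@X+np.array(c['t']);return np.array([(c['fx']*q[0]/q[2]+c['cx']-90)*3.5,(c['fy']*q[1]/q[2]+c['cy']-230)*3.5]).round()
print('tip',pr(p))
for s in(-1,1):
  for d in(40,57):
    for h in(0,20,40,60,80): print(s*d,h,pr(p+R[:,2]*s*d+np.array([0,0,h])))
E
```

```text
[[-0.93  0.03  0.36]
 [-0.36 -0.   -0.93]
 [-0.03 -1.    0.01]]
tip [272. 387.]
-40 0 [309. 333.]
-40 20 [301. 312.]
-40 40 [293. 291.]
-40 60 [284. 270.]
-40 80 [276. 247.]
-57 0 [325. 310.]
-57 20 [317. 290.]
-57 40 [309. 269.]
-57 60 [301. 247.]
-57 80 [292. 225.]
40 0 [232. 445.]
40 20 [222. 426.]
40 40 [212. 405.]
40 60 [201. 384.]
40 80 [190. 362.]
57 0 [214. 471.]
57 20 [204. 452.]
57 40 [193. 431.]
57 60 [182. 410.]
57 80 [171. 388.]
```

The knuckles sit about 60–80 mm above the tip, well clear of the 14 mm rim, and the tip is above the dish centre. I'm lowering now.

>>> {"op": "arm_command", "data": {
  "moves": [
    [[0.005, 0.005, -0.05, 0, 0, 0], [0, 0, -0.04, 0, 0, 0], [0, 0, -0.02, 0, 0, 0], [0, 0, 0, 0, 0, 0]]
  ]
}}

```text
time: 8.98
eef_pos: [489.8, -290.0, 38.4]
eef_rot: [0.116, -0.691, 0.699, -0.142]
contact_force: [-0.5, -0.3, -0.2]
opening: 0.002
```

>>> {"op": "arm_command", "data": {
  "moves": [
    [[0, 0, -0.01, 0, 0, 0], [0, 0, 0, 0, 0, 0]]
  ]
}}

```text
time: 9.15
eef_pos: [490.3, -289.7, 35.8]
eef_rot: [0.116, -0.691, 0.699, -0.142]
contact_force: [0.2, 0.1, 0.4]
opening: -0.004
```

>>> {"op": "arm_command", "data": {
  "moves": [
    [[0, 0, -0.01, 0, 0, 0], [0, 0, 0, 0, 0, 0]]
  ]
}}

```text
time: 9.32
eef_pos: [490.9, -290.2, 33.7]
eef_rot: [0.116, -0.69, 0.7, -0.142]
contact_force: [0.3, -0.4, 0.2]
opening: -0.0
```

>>> {"op": "arm_command", "data": {
  "moves": [
    [[0, 0, -0.01, 0, 0, 0], [0, 0, 0, 0, 0, 0]]
  ]
}}

```text
time: 9.48
eef_pos: [491.5, -290.6, 31.2]
eef_rot: [0.116, -0.69, 0.7, -0.143]
contact_force: [-0.5, -0.3, -0.2]
opening: -0.001
```

>>> {"op": "arm_command", "data": {
  "moves": [
    [[-0.01, 0, -0.01, 0, 0, 0], [0, 0, -0.008, 0, 0, 0], [0, 0, 0, 0, 0, 0]]
  ]
}}

```text
time: 9.73
eef_pos: [488.8, -291.1, 25.8]
eef_rot: [0.115, -0.689, 0.701, -0.143]
contact_force: [1.3, 0.6, 1.5]
opening: 0.001
```

>>> {"op": "arm_command", "data": {
  "moves": [
    [[0, 0, -0.01, 0, 0, 0], [0, 0, 0, 0, 0, 0]]
  ]
}}

```text
time: 9.9
eef_pos: [489.0, -291.2, 23.2]
eef_rot: [0.115, -0.689, 0.701, -0.143]
contact_force: [0.4, 0.1, 2.5]
opening: -0.0
```

>>> {"op": "arm_command", "data": {
  "moves": [
    [[0, 0, -0.01, 0, 0, 0], [0, 0, 0, 0, 0, 0]]
  ]
}}

```text
time: 10.07
eef_pos: [489.1, -291.3, 20.5]
eef_rot: [0.115, -0.689, 0.701, -0.143]
contact_force: [-1.1, 0.9, 2.8]
opening: -0.004
```

>>> {"op": "arm_command", "data": {
  "moves": [
    [[0, 0, -0.01, 0, 0, 0], [0, 0, 0, 0, 0, 0]]
  ]
}}

```text
time: 10.23
eef_pos: [489.2, -291.4, 17.7]
eef_rot: [0.115, -0.689, 0.701, -0.143]
contact_force: [-0.3, 0.4, 3.6]
opening: 0.004
```

>>> {"op": "arm_command", "data": {
  "moves": [
    [[0, 0, -0.01, 0, 0, 0], [0, 0, 0, 0, 0, 0]]
  ]
}}

```text
time: 10.4
eef_pos: [489.4, -291.5, 14.5]
eef_rot: [0.115, -0.689, 0.701, -0.143]
contact_force: [-0.4, 0.8, 3.9]
opening: 0.001
```

>>> {"op": "arm_command", "data": {
  "moves": [
    [[0, 0, -0.007, 0, 0, 0], [0, 0, 0, 0, 0, 0]]
  ]
}}

```text
time: 10.57
eef_pos: [489.4, -291.5, 12.2]
eef_rot: [0.115, -0.689, 0.701, -0.143]
contact_force: [-0.1, 1.5, 4.0]
opening: -0.004
```

>>> {"op": "arm_command", "data": {
  "moves": [
    [[0, 0, -0.004, 0, 0, 0], [0, 0, 0, 0, 0, 0]]
  ]
}}

```text
time: 10.73
eef_pos: [489.4, -291.5, 11.2]
eef_rot: [0.115, -0.689, 0.701, -0.143]
contact_force: [-1.7, 1.3, 5.4]
opening: 0.0
```

```bash
python3 f.py
```

```text
[ 489.4 -291.5   11.3] [-1.6  0.8  6. ]
[ 489.4 -291.5   11.4] [-1.6  1.2  4.9]
[ 489.5 -291.5   11.4] [-0.7  0.7  6. ]
[ 489.4 -291.5   11.4] [-1.7  1.4  5.8]
```

The dish is at its end stop too: about 5.7 N at z=11.4. I lift straight up and check.

>>> {"op": "arm_command", "data": {
  "moves": [
    [[0, 0, 0.02, 0, 0, 0], [0, 0, 0.05, 0, 0, 0], [0, 0, 0.1, 0, 0, 0], [0, 0, 0.13, 0, 0, 0], [0, 0, 0.13, 0, 0, 0], [-0.02, -0.1, 0.1, 0, 0, 0], [-0.02, -0.13, 0, 0, 0, 0], [-0.02, -0.13, 0, 0, 0, 0]]
  ]
}}

```text
time: 11.6
eef_pos: [467.3, -391.6, 172.9]
eef_rot: [0.121, -0.692, 0.697, -0.144]
contact_force: [0.9, -0.4, -1.9]
opening: -0.003
```

>>> {"op": "arm_command", "data": {
  "moves": [
    [[-0.05, -0.12, 0, 0, 0, 0], [-0.05, -0.12, 0, 0, 0, 0], [-0.05, -0.12, 0, 0, 0, 0], [-0.05, -0.12, 0, 0, 0, 0], [0, 0, 0, 0, 0, 0], [0, 0, 0, 0, 0, 0]]
  ]
}}

```text
time: 12.1
eef_pos: [402.9, -551.6, 175.8]
eef_rot: [0.118, -0.688, 0.702, -0.144]
contact_force: [-0.2, 0.0, -0.3]
opening: -0.001
```

```bash
python3 - <<'E'
from h import *
for n in ("scene","top"):
    im=env.read_camera(n)[:,:,::-1]; cv2.imwrite(f"pics/{n}4.png",im)
    a=cv2.imread(f"pics/{n}0.png")
    s=np.hstack([x[200:400,130:330] if n=='scene' else x[170:320,250:500] for x in (a,im)])
    cv2.imwrite(f"pics/{n}4c.png",cv2.resize(s,None,fx=2 if n=='scene' else 1.6,fy=2 if n=='scene' else 1.6,interpolation=2))
o=env.get_obs(); print(o['time'],o['eef_pos'].round(1),o['contact_force'].round(1))
# small change check around bottles, jar, cabinet in top view
a=cv2.imread("pics/top0.png").astype(int);b=cv2.imread("pics/top4.png").astype(int)
for k,(x0,y0,x1,y1) in dict(bottles=(298,175,380,238),jar=(415,185,465,220),cab=(125,230,225,340)).items(): print(k,abs(a-b)[y0:y1,x0:x1].mean().round(2),abs(a-b)[y0:y1,x0:x1].max())
E
```

```text
12.2 [ 403.5 -550.3  175.8] [1.  0.3 0.3]
bottles 0.86 11
jar 0.72 4
cab 1.51 17
```

View pics/scene4c.png

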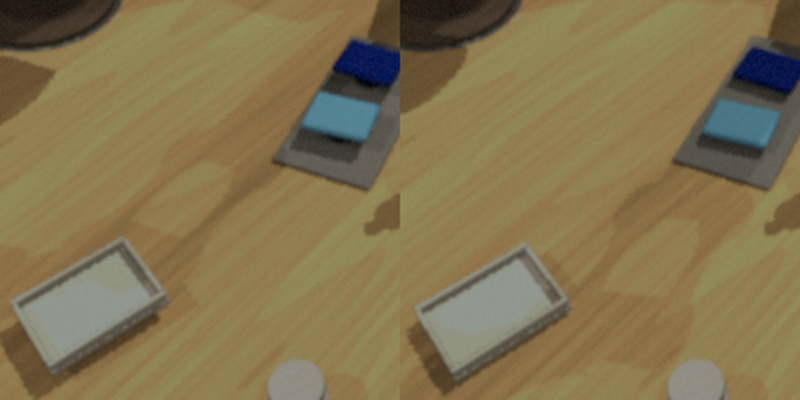

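View pics/top4c.png

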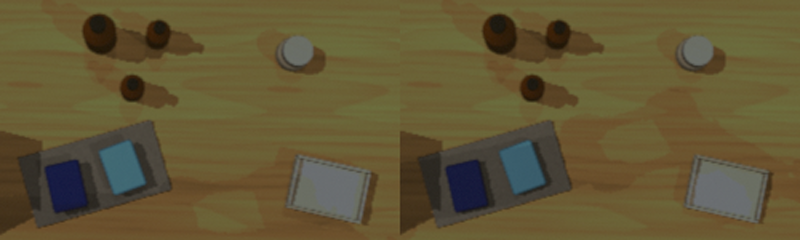

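Before (left) and after (right), both pads and the dish sit about 3–4 image pixels lower, which matches 12 mm. Their dark feet are hidden, and the bottles and jar haven't moved. I'm handing in.

```bash
python3 -c "
from bench import env
print(env.finish_job())"
```

```text
the job is handed in; nothing more can be done
None
```

I pressed the light-blue pad, then the dark-blue pad, then the soap dish back down with the shut fingertips, and handed the job in at about 12 s.

- **Pressing force:** each one was pushed with about 5–6 N (highest reading 6.4 N). The force rose above the 3.5 N needed to move the foot, at heights of about 23.1, 23.2 and 11.4 mm. Allowing for the soft cushion, that puts all three feet at their end stops.
- **After letting go:** the last pictures show all three lower by about 12 mm, with the feet no longer visible. The bottles and jar had not moved. The cabinet and door showed only slight brightness differences in the top view; I did not check them more closely.
- **Robot clear:** the arm was away from everything when the job was handed in. No check failed or disagreed, though the force readings were noisy by about 1 N.

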